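# Gauge a hinge leaf and hold it lined up on its jamb

### The job

Check the loose steel hinge leaf on the upright gauge pin by sliding its knuckle right down until it sits on the gauge's base, then take it off again and offer it up to the blue jamb post: bring its knuckle between the post's two fixed knuckles so that all three holes line up, upright and without resting on or touching the jamb. Finish while still holding the leaf there, steady, ready for the hinge pin; do not let go of it, and leave the other things on the table where they are.

Things in the scene. Friction and masses are not known exactly. Their poses are not given: they have to be found in the camera images.
- leaf: Loose hinge leaf of bright steel, standing free on the table: a round knuckle (26 mm outside, 40 mm high, 14 mm bore right through) with a flat upright plate (10 mm thick, 40 mm high, reaching to 88 mm from the bore axis) welded to it. About 0.22 kg. Origin on the bore axis at the knuckle's lower face; z up along the bore, x from the bore along the plate, y square to the plate. The same either way up.
- leaf_centre (a point): Middle of the leaf's bore: on the bore axis, 20 mm above the leaf's lower face.
- leaf_grip (a point): A good place to pinch the plate across its 10 mm thickness (fingers closing along the leaf's y): in the plate's mid-plane, 65 mm from the bore axis, 25 mm above the leaf's lower face.
- gauge: Fixed gauge stand: dark round base 54 mm across and 12 mm high (flat top 36 mm across), with an upright steel pin of 10 mm diameter that rises to 57 mm above the table, its last 8 mm tapered to 3 mm. Origin at the base's underside on the pin axis, z up.
- gauge_seat (a point): On the pin axis, 32 mm above the table (20 mm above the top of the base): where leaf_centre comes when the leaf sits on the base.
- gauge_tip (a point): Tip of the gauge pin, 57 mm above the table.
- jamb: Fixed blue jamb post (55 x 75 mm, 138 mm high) with a steel hinge leaf screwed to its front, its face 22 mm behind the bore axis. Two fixed knuckles, 26 mm outside, 14 mm bores on one upright axis: the lower 43 to 65 mm, the upper 111 to 133 mm above the table. Base plate 10 mm high, 100 mm wide, 10 to 120 mm behind the axis. Origin on the bore axis at table height; z up, -x out of the front.
- jamb_centre (a point): On the fixed bore axis in the middle of the gap between the fixed knuckles, 88 mm above the table: where leaf_centre belongs at the end. The gap is 46 mm high, so the leaf's 40 mm knuckle has 3 mm above and below; it is open at the front and sides.
- hinge_pin: Brass hinge pin lying on the table, 104 mm long, 10 mm thick. Not used yet: leave it. Origin near its middle, underneath.
- micrometer: Micrometer lying on the table, 58 x 147 x 17 mm; leave it. Origin at the centre of its underside.
- screwdriver: Red-handled screwdriver, 200 mm long, lying on the table; leave it. Origin at the centre of its underside.
- weight: Brass calibration weight, 34 mm across, 42 mm high; leave it. Origin at the centre of its underside.
- plug_gauge: Steel plug gauge, 96 mm long, 18 mm thick, lying on the table; leave it. Origin at the centre of its underside.

How it is judged:
By the outcome, as a careful person would: the job done as asked, in the order asked, and still so for the second after the job is handed in, while the arm keeps its last pose, push and grip.
It also fails if it takes over 58 s, if anything falls off the work surface, if the arm or the gripper's body presses on something with over 40 N, if the wrist force passes 120 N, or if a joint passes its speed limit or range.

### The arm

A 6-joint arm with a two-finger parallel gripper is mounted at the origin on a cart in front of the work surface, level with it; the furniture and walls round the work are solid. World frame = base frame: x ahead of the robot, y to its left, z up, the work surface at z = 0. Lengths are in m, angles in rad, forces in N, time in s.
With the tool pointing down it reaches from about 0.35 to 0.975 m from the base axis. Payload 4.9 kg.
Tool frame: the origin (TCP) lies midway between the tips of the shut fingers; the grasp point (between the pads) lies 19 mm behind it; z points along the fingers, y is the direction in which the jaws open and shut (so a half turn about z gives the same grasp; the last joint's range is limited). The gripper opens to 85 mm and grips with 20 to 120 N. Pads are 22 mm wide; open, the fingers measure 114 mm over their backs; the gripper's body (76 mm by 85 mm) begins 54 mm behind the grasp point. The pads swing forward as they close: fully open they stand 13 mm farther back than shut.
Start: joints at [-0.119, 0.053, 1.613, -0, 1.476, -0.119], TCP at [0.625, 0, 0.231] pointing down, gripper open.
Joint ranges: [-3.01, 3.01], [-1.01, 2.22], [0.06, 2.58], [-1.02, 4.17], [0.09, 2.62], [-3.14, 3.14]. Speed limits (rad/s): [2.57, 2.57, 3.14, 3.14, 3.14, 3.14].

### API

Orientations are given as a rotation vector (axis times angle).
In Python, from station import ctrl gives the robot as it stands.
- The arm moves only by the tool drive_tool, never from a script. Its argument "moves" is one flat list of numbers, 7 for each row, row after row: the turn, a rotation vector about the world's x, y, z in degrees, then the shift along the world's x, y, z in m, then the closure, from 0 (fully open) to 1 (shut). A call has exactly 5 rows; each row shifts and turns the commanded pose from where the row before left it; what a row does not reach is not made up. A row lasts 1/8 s, in which the tool goes at most 62.5 mm and 10.7 degrees, less where a joint would pass 70% of its speed; a pose out of reach is approached as far as the arm can. A call is refused whole if a number of a shift passes 0.0625 or a number of a turn 10.7, either way. A call with a gripper value outside its range is refused whole. The fingers move at their own pace and stop on an object; "newtons" is the grip in N (left out, the last holds). Time passes only in rows, so rows that do not move let the fingers close, or fill a call up. It gives the time, the measured TCP pose, the force and the opening at its end, in the units of the state.
- ctrl.get_obs(): the state, without advancing time (a new reading comes with each control period).
- ctrl.get_image(name): name is "scene" or "side" or "wrist"; returns the picture (480x640x3 uint8, red, green, blue); there is no depth.
- ctrl.get_calibration(name): a dict with "fx", "fy", "cx", "cy" (pixels), "rvec" (rotation vector, rad) and "tvec" (3), from world to camera coordinates, as OpenCV has them; the wrist camera has in their place "T_tool_cam" (4x4, takes a point from camera to tool coordinates, whose origin is the TCP and whose axes are the flange's). Camera axes: x right, y down, z forward; pixel columns grow to the right and rows downward; lengths in m; the calibration is good to about 2 mm. A picture is of the moment at which its call begins: read the wrist's pose just before it. get_calibration takes no time and is no camera call.
- ctrl.finish_job(): hands the job in, once; it reports no verdict.
The state is a dict: "t": time; "q": joint angles; "dq": joint speeds; "effort": joint torques, N m; "tool_pos": TCP position; "tool_rot": TCP orientation; "contact_force": force on the tool from outside, world axes, zero at the start; "wrist_torque": the same for the moment, N m; "opening": finger opening in m.
Only numpy, scipy, OpenCV 4.12 (cv2) and the standard library are available. Lean on these libraries where they do the work, as an engineer would, in place of code of your own. Each camera call takes 0.05 s, during which the arm holds its last target.

## Working session

There is one attempt and no reset: what is moved stays moved. The work goes in short steps, Python scripts to look and compute and a tool call to move; the robot and the scene stay as the last step left them, time stands still between calls to the robot, and variables do not carry over. Pictures are saved under pics/ and viewed, and the job is handed in when it is done.

Besides the shell and the picture viewer there is one more tool, called after ">>>" by a JSON object that holds its "name" and its "arguments", one argument or row to a line. drive_tool: Moves the arm, as the interface text tells. Its arguments: {"type":"object","properties":{"moves":{"type":"array","items":{"type":"number"}},"newtons":{"type":"number"}},"required":["moves"]}

```bash
ls; mkdir -p pics; python3 - <<'E'
from station import ctrl
import cv2
for n in ["scene","side","wrist"]:
    if n=="wrist":
        o=ctrl.get_obs();print({k:(v if isinstance(v,float) else [round(float(x),4) for x in __import__('numpy').ravel(v)]) for k,v in o.items()})
    cv2.imwrite(f"pics/{n}0.png",ctrl.get_image(n)[:,:,::-1]); print(n,ctrl.get_calibration(n))
E
```

```text
pics
scene {'fx': 572.3456363212632, 'fy': 572.3456363212632, 'cx': 315.1951332360483, 'cy': 240.59555531267014, 'rvec': array([ 2.49833445, -0.72212957,  0.1995659 ]), 'tvec': array([-0.46899472,  0.31347498,  1.19691441])}
side {'fx': 581.4839825083669, 'fy': 581.4839825083669, 'cx': 334.2487664112563, 'cy': 233.80142903265119, 'rvec': array([ 0.23803014, -2.69371579,  1.41691175]), 'tvec': array([0.55180044, 0.11831064, 1.14665779])}
{'t': 0.1, 'q': [-0.119, 0.0533, 1.6141, 0.0, 1.476, -0.119], 'dq': [-0.0003, -0.0015, -0.0061, -0.0005, 0.0001, 0.0002], 'effort': [0.0006, -39.4903, -37.1363, -0.0, 0.004, -0.0], 'tool_pos': [0.6244, 0.0001, 0.2302], 'tool_rot': [-2.2204, -2.2204, 0.0018], 'contact_force': [-0.1424, 0.5925, 0.5041], 'wrist_torque': [0.0417, 0.0227, -0.0058], 'opening': 0.08548377490260467}
wrist {'fx': 425.13739443009445, 'fy': 425.13739443009445, 'cx': 330.9084834437529, 'cy': 241.19967783863734, 'T_tool_cam': array([[-1.08665339e-03, -9.49652435e-01, -3.13303483e-01,
         7.99868914e-02],
       [ 9.99999279e-01, -1.19204858e-03,  1.44841126e-04,
        -4.39978243e-04],
       [-5.11021699e-04, -3.13303100e-01,  9.49653045e-01,
        -1.42784991e-01],
       [ 0.00000000e+00,  0.00000000e+00,  0.00000000e+00,
         1.00000000e+00]])}
```

View pics/scene0.png

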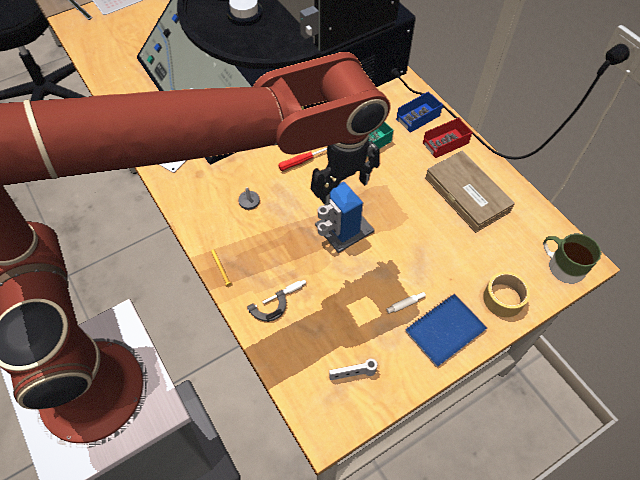

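View pics/side0.png

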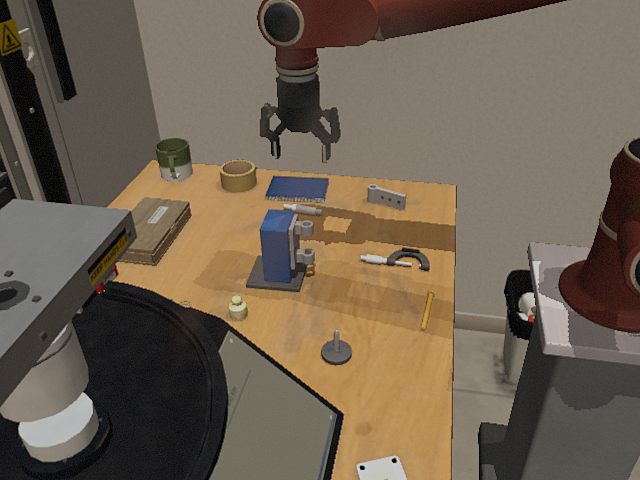

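View pics/wrist0.png

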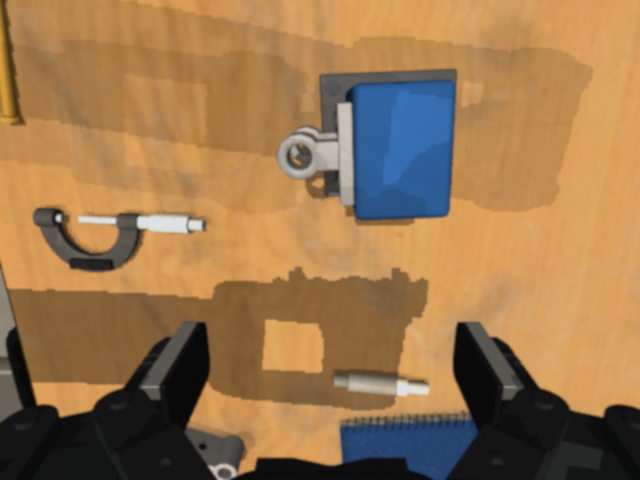

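The scene view shows the leaf near (352,370), with its knuckle at the right end (372,366). The gauge is at (249,199) and the jamb near (340,215). The side view shows the gauge pin at (337,345). Next I'll enlarge crops.

```bash
cat > h.py <<'E'
import numpy as np, cv2
from scipy.spatial.transform import Rotation as R
from station import ctrl
def KT(n,obs=None):
    c=ctrl.get_calibration(n); K=np.array([[c['fx'],0,c['cx']],[0,c['fy'],c['cy']],[0,0,1]])
    if n=='wrist':
        T=np.eye(4);T[:3,:3]=R.from_rotvec(obs['tool_rot']).as_matrix();T[:3,3]=obs['tool_pos']
        T=np.linalg.inv(T@c['T_tool_cam'])
    else:
        T=np.eye(4);T[:3,:3]=R.from_rotvec(c['rvec']).as_matrix();T[:3,3]=c['tvec']
    return K,T
def ray(K,T,u,v):
    Ti=np.linalg.inv(T); d=Ti[:3,:3]@np.linalg.solve(K,[u,v,1]); return Ti[:3,3],d/np.linalg.norm(d)
def at_z(K,T,u,v,z):
    o,d=ray(K,T,u,v); return o+d*(z-o[2])/d[2]
def proj(K,T,P):
    P=np.atleast_2d(P); c=(T[:3,:3]@P.T).T+T[:3,3]; p=(K@c.T).T; return p[:,:2]/p[:,2:]
def tri(rs):
    A=np.zeros((3,3));b=np.zeros(3)
    for o,d in rs:
        M=np.eye(3)-np.outer(d,d);A+=M;b+=M@o
    return np.linalg.solve(A,b)
def crop(src,dst,x,y,w,h,s):
    i=cv2.imread(src)[y:y+h,x:x+w]; cv2.imwrite(dst,cv2.resize(i,None,fx=s,fy=s,interpolation=cv2.INTER_CUBIC))
E
python3 - <<'E'
from h import *
a=cv2.imread('pics/scene0.png');b=cv2.imread('pics/side0.png')
def c(i,x,y): return cv2.resize(i[y:y+60,x:x+80],None,fx=5,fy=5,interpolation=cv2.INTER_CUBIC)
cv2.imwrite('pics/m0.png',np.vstack([np.hstack([c(a,315,340),c(a,210,165)]),np.hstack([c(b,350,165),c(b,300,315)])]))
E
```

```text
(no output)
```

View pics/m0.png

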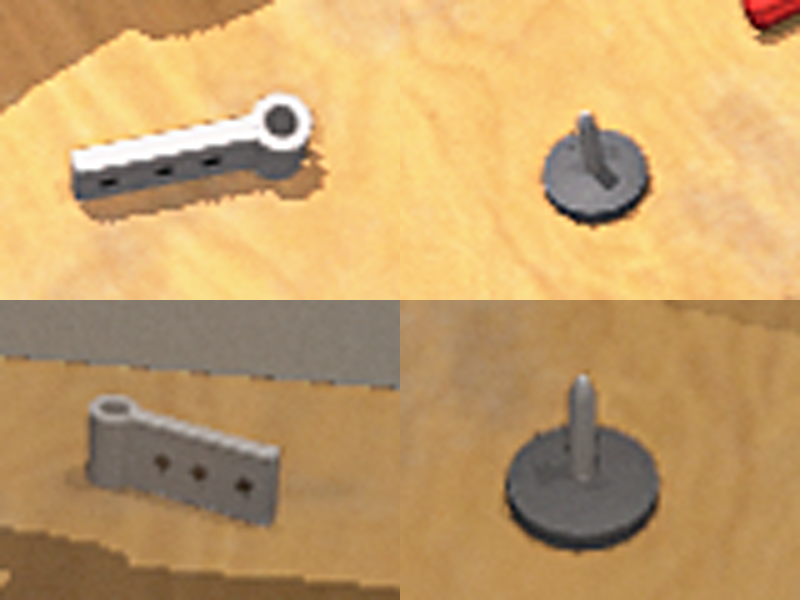

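```bash
python3 - <<'E'
from h import *
s=KT('scene');d=KT('side')
f=lambda n,a,b:print(n,np.round(tri([ray(*s,*a),ray(*d,*b)]),4))
f('bore',(371.4,364.2),(373,186.6)); f('end',(330,371.4),(405.4,194.8)); f('tip',(247.2,187.6),(336.6,330.2))
for n,K,p,z in [('bore s',s,(371.4,364.2),.04),('bore d',d,(373,186.6),.04),('end s',s,(330,371.4),.04),('end d',d,(405.4,194.8),.04),('tip s',s,(247.2,187.6),.057),('tip d',d,(336.6,330.2),.057)]:
  print(n,np.round(at_z(*K,*p,z),4))
a=cv2.imread('pics/scene0.png');b=cv2.imread('pics/side0.png');w=cv2.imread('pics/wrist0.png')
def c(i,x,y): return cv2.resize(i[y:y+60,x:x+80],None,fx=5,fy=5,interpolation=cv2.INTER_CUBIC)
cv2.imwrite('pics/m1.png',np.vstack([np.hstack([c(a,300,190),c(b,260,205)]),np.hstack([c(b,260,235),c(w,265,125)])]))
E
```

```text
bore [ 0.5161 -0.2757  0.038 ]
end [ 0.4346 -0.2437  0.0414]
tip [0.5129 0.2508 0.0552]
bore s [ 0.5178 -0.2762  0.04  ]
bore d [ 0.5135 -0.2711  0.04  ]
end s [ 0.4371 -0.2434  0.04  ]
end d [ 0.4324 -0.2452  0.04  ]
tip s [0.5146 0.2497 0.057 ]
tip d [0.5105 0.2532 0.057 ]
```

View pics/m1.png

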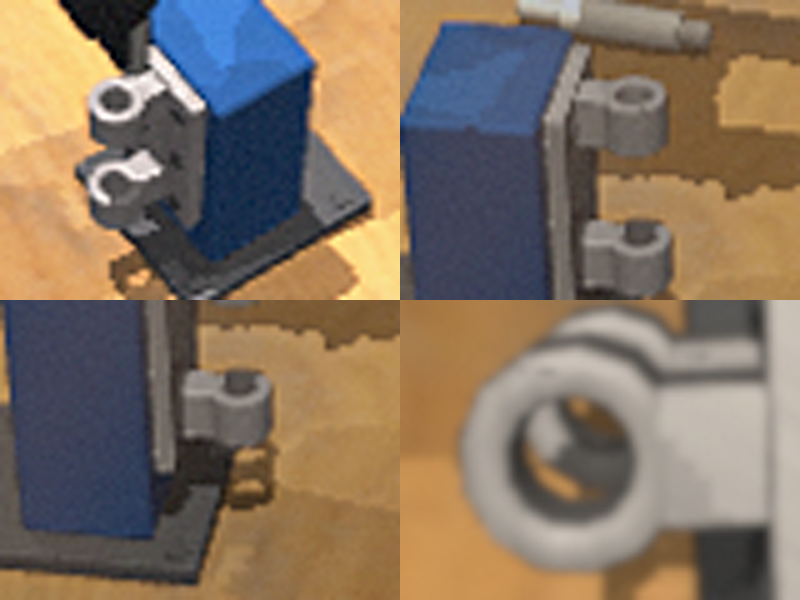

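Upper jamb knuckle top is at scene (323.2,209.4), side (306.4,223.4), wrist (299.8,154.6). The leaf length measures 87.6 mm and the heights match to about 2 mm. I'll go above the leaf with tool x pointing towards its knuckle.

>>> {"name": "drive_tool", "arguments": {
  "moves": [0,0,-10.7,-0.017,-0.025,-0.011,0,0,0,-10.7,-0.017,-0.025,-0.011,0,0,0,-10.7,-0.017,-0.025,-0.011,0,0,0,-10.7,-0.017,-0.025,-0.011,0,0,0,-10.7,-0.017,-0.025,-0.011,0]
}}

```text
t: 0.78
tool_pos: [0.5391, -0.1257, 0.1756]
tool_rot: [-2.986, -0.975, 0.001]
contact_force: [0.8, 0.1, 0.0]
opening: 0.0851
```

>>> {"name": "drive_tool", "arguments": {
  "moves": [0,0,-10.7,-0.017,-0.025,-0.011,0,0,0,-10.7,-0.017,-0.025,-0.011,0,0,0,-10.7,-0.017,-0.025,-0.011,0,0,0,-10.7,-0.017,-0.025,-0.011,0,0,0,-10.7,-0.017,-0.025,-0.011,0]
}}

```text
t: 1.4
tool_pos: [0.4542, -0.2506, 0.1207]
tool_rot: [-3.105, 0.474, 0.0]
contact_force: [-0.9, -0.3, -0.5]
opening: 0.0855
```

>>> {"name": "drive_tool", "arguments": {
  "moves": [0,0,-4.4,0,0,0,0,0,0,0,0,0,0,0,0,0,0,0,0,0,0,0,0,0,0,0,0,0,0,0,0,0,0,0,0]
}}

```text
t: 2.02
tool_pos: [0.4552, -0.2498, 0.1214]
tool_rot: [3.087, -0.582, 0.0]
contact_force: [0.0, 1.1, 0.6]
opening: 0.0851
```

```bash
python3 - <<'E'
from h import *
o=ctrl.get_obs();im=ctrl.get_image('wrist');cv2.imwrite('pics/w1.png',im[:,:,::-1])
import pickle;pickle.dump(o,open('w1.pkl','wb'))
print(o['t'],o['tool_pos'],R.from_rotvec(o['tool_rot']).as_matrix().round(3))
E
```

```text
2.025 [ 0.45519831 -0.24976755  0.12142614] [[ 0.931 -0.364  0.   ]
 [-0.364 -0.931 -0.   ]
 [ 0.     0.    -1.   ]]
```

View pics/w1.png

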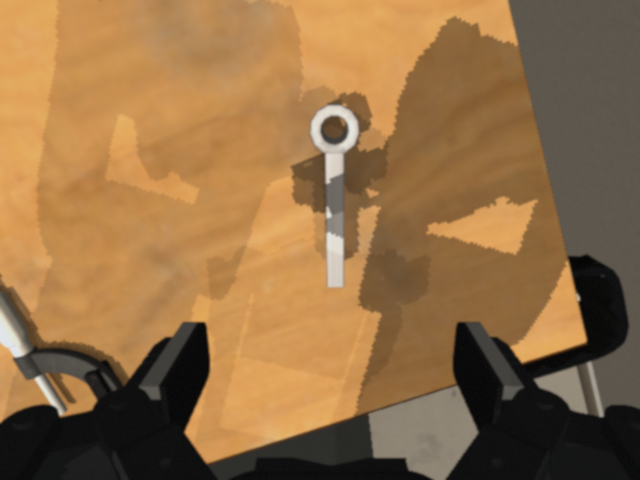

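Wrist view: bore top at (334,129) and plate end at (335.5,288), nearly vertical in the image.

```bash
python3 - <<'E'
from h import *
import pickle;o=pickle.load(open('w1.pkl','rb'))
im=cv2.imread('pics/w1.png');cv2.imwrite('pics/w1c.png',cv2.resize(im[95:300,290:390],None,fx=2.9,fy=2.9,interpolation=cv2.INTER_CUBIC))
W=KT('wrist',o)
b=at_z(*W,334,129,.04);e=at_z(*W,335.5,288,.04);print(b,e,np.linalg.norm(b-e))
x=(e-b)/np.linalg.norm(e-b);print('yaw',np.degrees(np.arctan2(x[1],x[0])),'tool -x',np.degrees(np.arctan2(.364,-.931)))
print('grip',b+.065*x)
# start-pose jamb
o0=dict(tool_pos=np.array([.6244,.0001,.2302]),tool_rot=np.array([-2.2204,-2.2204,.0018]))
print('jamb w',at_z(*KT('wrist',o0),299.8,154.6,.133))
print('jamb tri',tri([ray(*KT('scene'),323.2,209.4),ray(*KT('side'),306.4,223.4)]))
E
```

```text
[ 0.51656056 -0.27601646  0.04      ] [ 0.43359047 -0.24462954  0.04      ] 0.08870836809231503
yaw 159.27877284584102 tool -x 158.64562263510192
grip [ 0.45576521 -0.25301807  0.04      ]
jamb w [0.60740983 0.05208234 0.133     ]
jamb tri [0.60665393 0.05107801 0.13227362]
```

View pics/w1c.png

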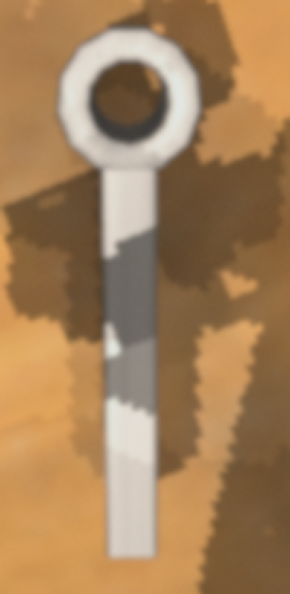

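>>> {"name": "drive_tool", "arguments": {
  "moves": [0,0,0.5,0.0006,-0.0032,-0.02,0,0,0,0,0,0,-0.03,0,0,0,0,0,0,-0.03,0,0,0,0,0,0,-0.02,0,0,0,0,0,0,-0.014,0]
}}

```text
t: 2.7
tool_pos: [0.4553, -0.2528, 0.0062]
tool_rot: [-3.089, 0.569, 0.002]
contact_force: [-0.8, -1.1, -0.2]
opening: 0.0853
```

>>> {"name": "drive_tool", "arguments": {
  "moves": [0,0,0,0,0,0,0,0,0,0,0,0,0,0.8,0,0,0,0,0,0,1,0,0,0,0,0,0,1,0,0,0,0,0,0,1],
  "newtons": 60
}}

```text
t: 3.32
tool_pos: [0.4557, -0.2533, 0.0077]
tool_rot: [3.089, -0.57, 0.001]
contact_force: [-0.2, 0.3, -0.7]
opening: 0.0121
```

>>> {"name": "drive_tool", "arguments": {
  "moves": [0,0,0,0,0,0,1,0,0,0,0,0,0,1,0,0,0,0,0,0,1,0,0,0,0,0,0,1,0,0,0,0,0,0,1]
}}

```text
t: 3.95
tool_pos: [0.4559, -0.2534, 0.0078]
tool_rot: [3.089, -0.57, 0.001]
contact_force: [-1.2, 1.5, 5.3]
opening: 0.0091
```

```bash
python3 - <<'E'
from h import *
o=ctrl.get_obs();im=ctrl.get_image('wrist');cv2.imwrite('pics/w2.png',im[:,:,::-1])
import pickle;pickle.dump(o,open('w2.pkl','wb'))
print(o['t'],o['tool_pos'],o['contact_force'],R.from_rotvec(o['tool_rot']).as_matrix().round(4),o['opening'])
E
```

```text
3.95 [ 0.45588004 -0.25336107  0.00776961] [-1.22262154  1.54450683  5.28829975] [[ 9.342e-01 -3.568e-01  5.000e-04]
 [-3.568e-01 -9.342e-01 -3.000e-04]
 [ 6.000e-04  1.000e-04 -1.000e+00]] 0.009067325537327737
```

View pics/w2.png

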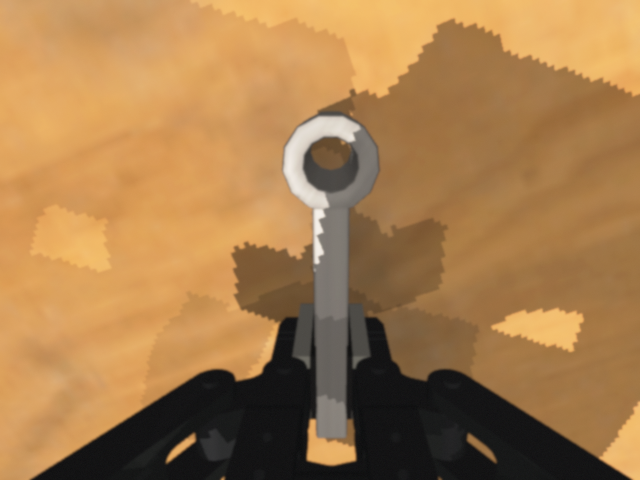

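Gripped: opening is 9.1 mm, and the knuckle is at (331,160) directly ahead. I'll lift and move to a standoff in front of the gauge, with tool yaw going to 0.

>>> {"name": "drive_tool", "arguments": {
  "moves": [0,0,0,0,0,0.02,1,0,0,0,0,0,0.05,1,0,0,2,-0.006,0.03,0,1,0,0,2,-0.006,0.05,0,1,0,0,2,-0.006,0.05,0,1],
  "newtons": 80
}}

```text
t: 4.62
tool_pos: [0.4361, -0.1217, 0.0759]
tool_rot: [-3.114, 0.407, 0.003]
contact_force: [1.6, 0.2, -2.5]
opening: 0.0087
```

>>> {"name": "drive_tool", "arguments": {
  "moves": [0,0,2,-0.006,0.05,0,1,0,0,2,-0.006,0.05,0,1,0,0,3,-0.006,0.05,0,1,0,0,3,-0.006,0.05,0,1,0,0,3,-0.006,0.05,0,1]
}}

```text
t: 5.25
tool_pos: [0.406, 0.1281, 0.076]
tool_rot: [3.141, -0.05, -0.003]
contact_force: [1.1, 0.2, -2.8]
opening: 0.0091
```

>>> {"name": "drive_tool", "arguments": {
  "moves": [0,0,2,-0.005,0.05,0,1,0,0,1.9,-0.005,0.05,0,1,0,0,0,0,0.024,0,1,0,0,0,0,0,0,1,0,0,0,0,0,0,1]
}}

```text
t: 5.88
tool_pos: [0.3968, 0.25, 0.0762]
tool_rot: [3.14, 0.055, -0.003]
contact_force: [-0.4, -0.7, -3.3]
opening: 0.0087
```

```bash
python3 - <<'E'
from h import *
o=ctrl.get_obs();im=ctrl.get_image('wrist');cv2.imwrite('pics/w3.png',im[:,:,::-1])
import pickle;pickle.dump(o,open('w3.pkl','wb'))
print(o['t'],o['tool_pos'],o['contact_force'],R.from_rotvec(o['tool_rot']).as_matrix().round(4),o['opening'])
E
```

```text
5.875 [0.39677906 0.24997213 0.07618392] [-0.37757911 -0.70941477 -3.27554502] [[ 0.9994  0.0348 -0.0019]
 [ 0.0348 -0.9994 -0.0013]
 [-0.0019  0.0012 -1.    ]] 0.008744009708404629
```

View pics/w3.png

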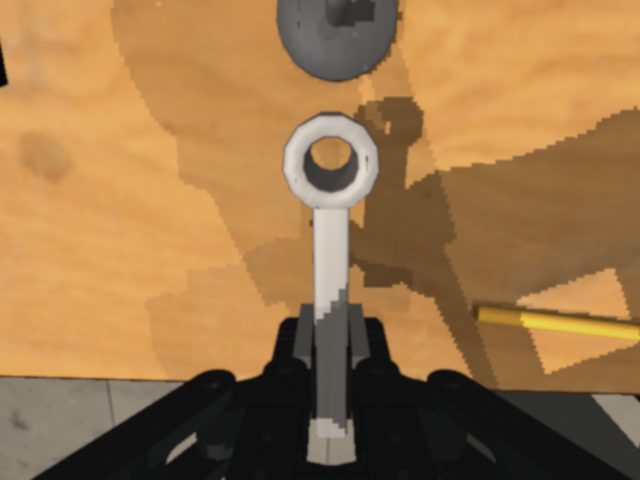

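>>> {"name": "drive_tool", "arguments": {
  "moves": [0,0,-2,-0.01,0,0.03,1,0,0,0,-0.01,0,0.03,1,0,0,0,-0.01,0,0.02,1,0,0,0,0,0,0,1,0,0,0,0,0,0,1]
}}

```text
t: 6.55
tool_pos: [0.3674, 0.25, 0.1562]
tool_rot: [3.141, -0.002, -0.002]
contact_force: [-0.6, 0.4, -2.6]
opening: 0.0089
```

```bash
python3 - <<'E'
from h import *
o=ctrl.get_obs();im=ctrl.get_image('wrist');cv2.imwrite('pics/w4.png',im[:,:,::-1])
import pickle;pickle.dump(o,open('w4.pkl','wb'))
print(o['t'],o['tool_pos'],o['contact_force'],R.from_rotvec(o['tool_rot']).as_matrix().round(4),o['opening'])
cv2.imwrite('pics/w4c.png',cv2.resize(im[0:240,230:430,::-1],None,fx=2.5,fy=2.5,interpolation=cv2.INTER_CUBIC))
E
```

```text
6.55 [0.36739178 0.25001438 0.15615827] [-0.56545067  0.42925098 -2.55807583] [[ 1.0e+00 -1.1e-03 -1.1e-03]
 [-1.1e-03 -1.0e+00 -7.0e-04]
 [-1.1e-03  7.0e-04 -1.0e+00]] 0.00888185669735243
```

View pics/w4c.png

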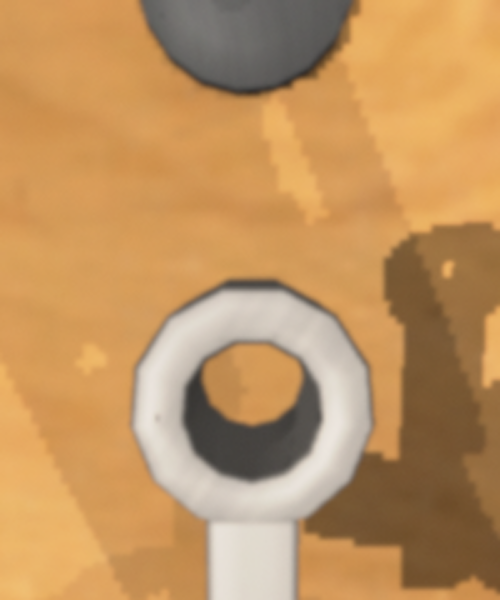

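I backed off the wrong way, so the gauge left the view. Moving forward.

>>> {"name": "drive_tool", "arguments": {
  "moves": [0,0,0,0.02,0,0,1,0,0,0,0.02,0,0,1,0,0,0,0.01,0,0,1,0,0,0,0,0,0,1,0,0,0,0,0,0,1]
}}

```text
t: 7.22
tool_pos: [0.4169, 0.2507, 0.1567]
tool_rot: [3.141, 0.0, -0.002]
contact_force: [0.4, 0.8, -3.6]
opening: 0.0088
```

```bash
python3 - <<'E'
from h import *
o=ctrl.get_obs();im=ctrl.get_image('wrist');cv2.imwrite('pics/w5.png',im[:,:,::-1])
import pickle;pickle.dump(o,open('w5.pkl','wb'))
print(o['t'],o['tool_pos'],o['contact_force'],R.from_rotvec(o['tool_rot']).as_matrix().round(4),o['opening'])
cv2.imwrite('pics/w5c.png',cv2.resize(im[0:240,230:430,::-1],None,fx=2.5,fy=2.5,interpolation=cv2.INTER_CUBIC))
E
```

```text
7.225 [0.41692679 0.25067854 0.1567135 ] [ 0.37154838  0.76057005 -3.61878723] [[ 1.0e+00  1.0e-04 -1.3e-03]
 [ 1.0e-04 -1.0e+00 -4.0e-04]
 [-1.3e-03  4.0e-04 -1.0e+00]] 0.008788710935296637
```

View pics/w5c.png

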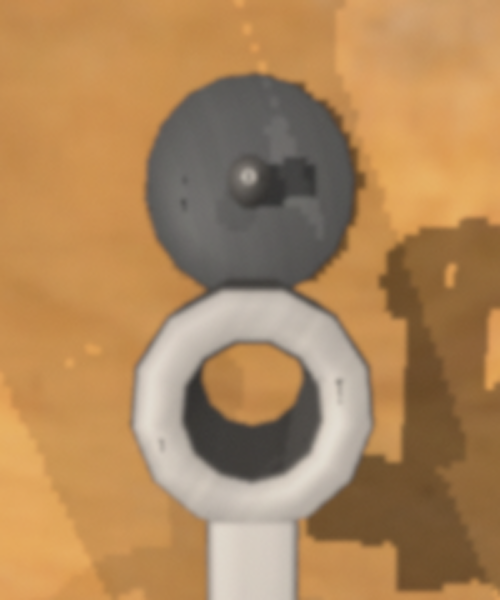

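```bash
python3 - <<'E'
from h import *
import pickle;o=pickle.load(open('w5.pkl','rb'));W=KT('wrist',o)
z=o['tool_pos'][2]
t=at_z(*W,329.2,70.4,.057); b=at_z(*W,331.1,163.6,z+.0322);c=at_z(*W,330.4,73.2,.010)
print('tip',t,'base',c,'bore',b,'bore rel',b-o['tool_pos'],'shift',t-b)
E
python3 -c "
import cv2;i=cv2.imread('pics/w5.png');cv2.imwrite('pics/w5d.png',cv2.resize(i[100:220,270:400],None,fx=5,fy=5,interpolation=cv2.INTER_CUBIC))"
```

```text
tip [0.51230735 0.2510705  0.057     ] base [0.51362315 0.25044401 0.01      ] bore [0.48161188 0.25026417 0.1889135 ] bore rel [ 0.06468509 -0.00041437  0.0322    ] shift [ 0.03069547  0.00080633 -0.1319135 ]
```

View pics/w5d.png

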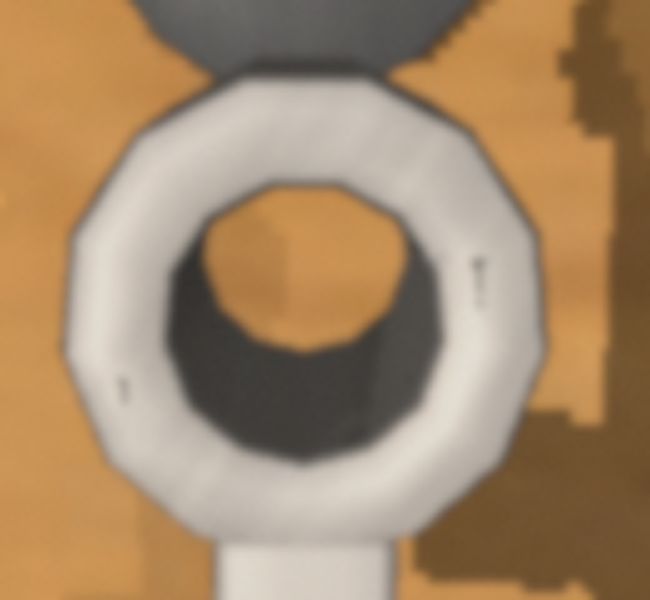

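Gauge tip is at (329.2,70.4) and base centre at about (330.4,73.2). The held bore is at (330.9,164.6). I'll shift above the pin, then check.

>>> {"name": "drive_tool", "arguments": {
  "moves": [0,0,0,0.015,0.0004,-0.02,1,0,0,0,0.0165,0,-0.03,1,0,0,0,0,0,-0.03,1,0,0,0,0,0,-0.004,1,0,0,0,0,0,0,1]
}}

```text
t: 7.9
tool_pos: [0.449, 0.2514, 0.0739]
tool_rot: [-3.141, -0.001, -0.001]
contact_force: [0.5, -0.5, -2.4]
opening: 0.0093
```

```bash
python3 - <<'E'
from h import *
o=ctrl.get_obs();im=ctrl.get_image('wrist')
import pickle;pickle.dump(o,open('w6.pkl','wb'))
sd=ctrl.get_image('side');sc=ctrl.get_image('scene')
cv2.imwrite('pics/w6.png',im[:,:,::-1]);cv2.imwrite('pics/sd6.png',sd[:,:,::-1]);cv2.imwrite('pics/sc6.png',sc[:,:,::-1])
print(o['t'],o['tool_pos'],o['contact_force'],R.from_rotvec(o['tool_rot']).as_matrix().round(4),o['opening'])
c=lambda i,x,y,w,h,s:cv2.resize(i[y:y+h,x:x+w,::-1],None,fx=s,fy=s,interpolation=cv2.INTER_CUBIC)
cv2.imwrite('pics/m6.png',np.hstack([c(im,270,90,100,150,4),c(sd,290,290,100,150,4)]))
E
```

```text
7.9 [0.44903491 0.25141746 0.07390198] [ 0.53866929 -0.54298215 -2.41016557] [[ 1.e+00  4.e-04  5.e-04]
 [ 4.e-04 -1.e+00  2.e-04]
 [ 5.e-04 -2.e-04 -1.e+00]] 0.00925717582114318
```

View pics/m6.png

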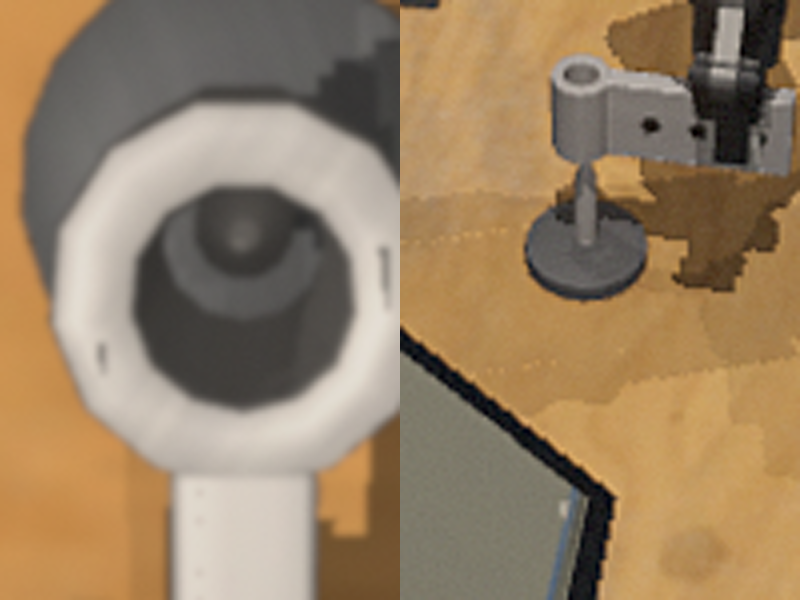

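The side view shows the knuckle directly over the pin. The wrist view shows the tip through the bore at crop (242,235), inside the lower rim. Checking the offset numerically.

```bash
python3 - <<'E'
from h import *
import pickle;o=pickle.load(open('w6.pkl','rb'));W=KT('wrist',o);z=o['tool_pos'][2]
P=lambda a,b:(270+a/4,90+b/4)
t=at_z(*W,*P(242,235),.057)
bt=at_z(*W,*P(245,298),z+.0322)
low=at_z(*W,*P(243,318),z-.0078); l=at_z(*W,*P(164,245),z-.0078); r=at_z(*W,*P(322,245),z-.0078)
print('tip',t,'boretop',bt,'botlow+7',low+[.007,0,0],'botL/R',l,r)
E
```

```text
tip [0.51233856 0.25119139 0.057     ] boretop [0.51341646 0.25096597 0.10610198] botlow+7 [0.51307741 0.25110358 0.06610198] botL/R [0.51242851 0.25798483 0.06610198] [0.51241863 0.24421198 0.06610198]
```

Bore and pin agree to about 1 mm against 2 mm of clearance. Descending.

>>> {"name": "drive_tool", "arguments": {
  "moves": [0,0,0,-0.0006,0.0001,-0.01,1,0,0,0,0,0,-0.012,1,0,0,0,0,0,-0.012,1,0,0,0,0,0,-0.01,1,0,0,0,0,0,-0.004,1]
}}

```text
t: 8.68
tool_pos: [0.4478, 0.251, 0.024]
tool_rot: [3.141, -0.0, -0.003]
contact_force: [-1.1, 0.1, -1.7]
opening: 0.0085
```

>>> {"name": "drive_tool", "arguments": {
  "moves": [0,0,0,0,0,-0.002,1,0,0,0,0,0,-0.0015,1,0,0,0,0,0,-0.001,1,0,0,0,0,0,-0.001,1,0,0,0,0,0,0,1]
}}

```text
t: 9.3
tool_pos: [0.4486, 0.2513, 0.0199]
tool_rot: [-3.141, 0.0, -0.0]
contact_force: [0.4, 0.8, -3.1]
opening: 0.0089
```

```bash
python3 - <<'E'
from h import *
o=ctrl.get_obs();im=ctrl.get_image('wrist');sd=ctrl.get_image('side')
print(o['t'],o['tool_pos'],o['contact_force'],o['wrist_torque'],R.from_rotvec(o['tool_rot']).as_matrix().round(4))
c=lambda i,x,y,w,h,s:cv2.resize(i[y:y+h,x:x+w,::-1],None,fx=s,fy=s,interpolation=cv2.INTER_CUBIC)
cv2.imwrite('pics/m7.png',np.hstack([c(im,270,90,100,150,4),c(sd,290,290,100,150,4)]))
E
```

```text
9.3 [0.44861372 0.25133861 0.01994508] [ 0.44323204  0.84441927 -3.10315621] [ 0.0168925   0.08036271 -0.00403858] [[ 1.e+00 -0.e+00  3.e-04]
 [-0.e+00 -1.e+00  1.e-04]
 [ 3.e-04 -1.e-04 -1.e+00]]
```

View pics/m7.png

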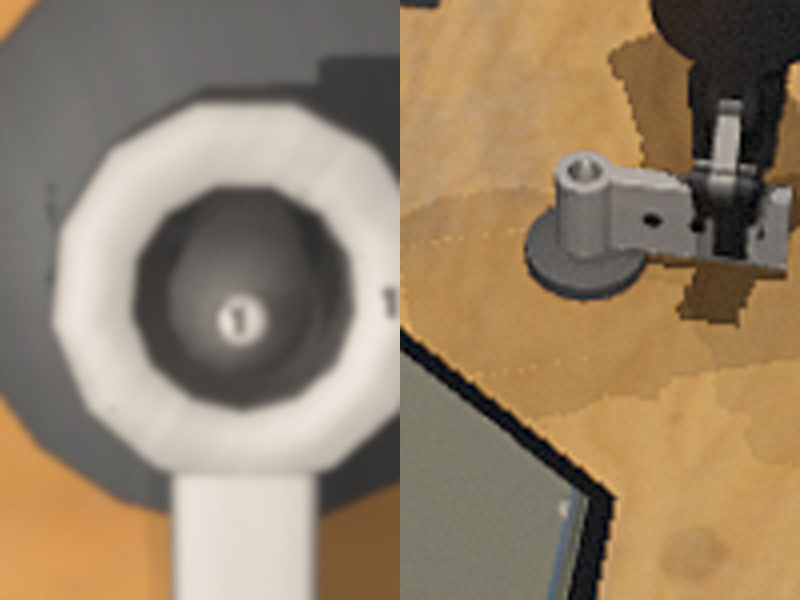

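Well centred, but no contact force yet. Pressing down gently until the base is felt.

>>> {"name": "drive_tool", "arguments": {
  "moves": [0,0,0,0,0,-0.0006,1,0,0,0,0,0,-0.0004,1,0,0,0,0,0,0,1,0,0,0,0,0,0,1,0,0,0,0,0,0,1]
}}

```text
t: 10.02
tool_pos: [0.4488, 0.2515, 0.0196]
tool_rot: [-3.141, 0.0, -0.001]
contact_force: [-4.1, -0.5, 4.6]
opening: 0.0091
```

>>> {"name": "drive_tool", "arguments": {
  "moves": [0,0,0,0,0,-0.0006,1,0,0,0,0,0,-0.0004,1,0,0,0,0,0,0,1,0,0,0,0,0,0,1,0,0,0,0,0,0,1]
}}

```text
t: 10.65
tool_pos: [0.4491, 0.2517, 0.0194]
tool_rot: [-3.141, -0.0, -0.001]
contact_force: [-6.8, -1.0, 9.7]
opening: 0.009
```

Contact came at z≈19.6 mm against 19.8 mm expected, and the upward force rose about 13 N, so the leaf is seated. I'll check the side view, then lift straight off and go to a viewing pose by the jamb.

```bash
python3 - <<'E'
from h import *
sd=ctrl.get_image('side')
cv2.imwrite('pics/sd8.png',cv2.resize(sd[290:390,290:420,::-1],None,fx=5,fy=5,interpolation=cv2.INTER_CUBIC))
E
```

```text
(no output)
```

View pics/sd8.png

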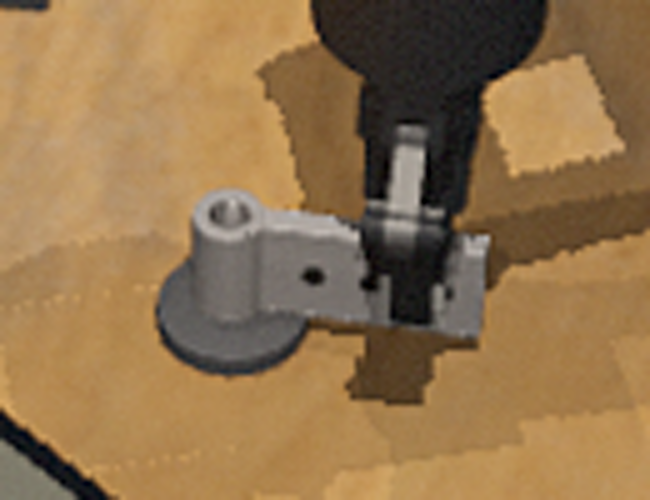

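>>> {"name": "drive_tool", "arguments": {
  "moves": [0,0,0,0,0,0.006,1,0,0,0,0,0,0.015,1,0,0,0,0,0,0.02,1,0,0,0,0,0,0.02,1,0,0,0,0,0,0.02,1]
}}

```text
t: 11.32
tool_pos: [0.4485, 0.2512, 0.0999]
tool_rot: [-3.141, 0.0, -0.001]
contact_force: [-0.0, -1.3, -2.8]
opening: 0.0088
```

>>> {"name": "drive_tool", "arguments": {
  "moves": [0,0,0,0,-0.03,0.03,1,0,0,0,0.01,-0.05,0.03,1,0,0,0,0.01,-0.05,0.02,1,0,0,0,0.01,-0.04,0,1,0,0,0,0.01,-0.03,0,1]
}}

```text
t: 11.95
tool_pos: [0.4888, 0.0495, 0.1799]
tool_rot: [3.141, -0.002, 0.003]
contact_force: [0.2, 0.5, -1.7]
opening: 0.0089
```

>>> {"name": "drive_tool", "arguments": {
  "moves": [0,0,0,0,0,0,1,0,0,0,0,0,0,1,0,0,0,0,0,0,1,0,0,0,0,0,0,1,0,0,0,0,0,0,1]
}}

```text
t: 12.58
tool_pos: [0.4884, 0.0518, 0.1788]
tool_rot: [3.142, 0.001, -0.0]
contact_force: [-0.1, -0.5, -2.7]
opening: 0.0089
```

```bash
python3 - <<'E'
from h import *
o=ctrl.get_obs();im=ctrl.get_image('wrist');cv2.imwrite('pics/w9.png',im[:,:,::-1])
import pickle;pickle.dump(o,open('w9.pkl','wb'))
print(o['t'],o['tool_pos'],o['contact_force'],o['wrist_torque'],R.from_rotvec(o['tool_rot']).as_matrix().round(4))
cv2.imwrite('pics/w9c.png',cv2.resize(im[0:230,230:450,::-1],None,fx=2.6,fy=2.6,interpolation=cv2.INTER_CUBIC))
E
```

```text
12.575 [0.48835226 0.05178633 0.17875499] [-0.05188851 -0.46953704 -2.74090699] [-0.06252132  0.13310013  0.05179899] [[ 1.e+00  9.e-04 -1.e-04]
 [ 9.e-04 -1.e+00 -0.e+00]
 [-1.e-04  0.e+00 -1.e+00]]
```

View pics/w9c.png

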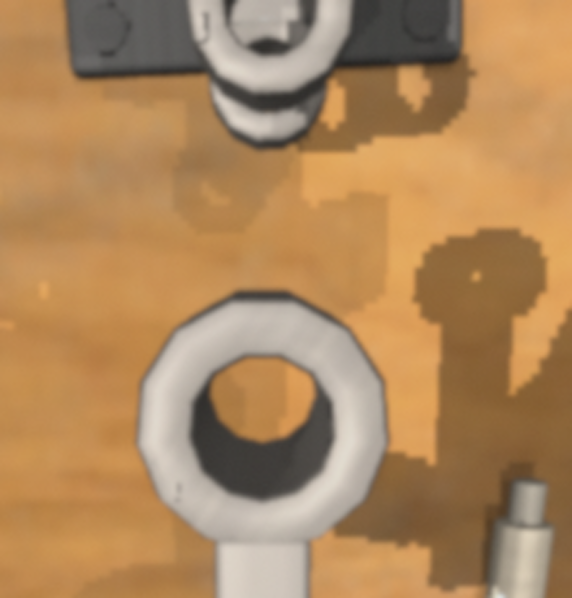

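Seat confirmed in the side view: the knuckle sits on the base with no gap. The jamb knuckle is cut off at the top of the wrist image, so I'll advance a little and look again.

>>> {"name": "drive_tool", "arguments": {
  "moves": [0,0,0,0.005,0,0.02,1,0,0,0,0.01,0,0.01,1,0,0,0,0,0,0,1,0,0,0,0,0,0,1,0,0,0,0,0,0,1]
}}

```text
t: 13.25
tool_pos: [0.503, 0.0513, 0.208]
tool_rot: [-3.141, 0.0, 0.002]
contact_force: [0.2, 0.0, -2.2]
opening: 0.009
```

```bash
python3 - <<'E'
from h import *
o=ctrl.get_obs();im=ctrl.get_image('wrist');cv2.imwrite('pics/w10.png',im[:,:,::-1])
import pickle;pickle.dump(o,open('w10.pkl','wb'))
print(o['t'],o['tool_pos'],R.from_rotvec(o['tool_rot']).as_matrix().round(4))
cv2.imwrite('pics/w10c.png',cv2.resize(im[0:150,230:430,::-1],None,fx=4,fy=4,interpolation=cv2.INTER_CUBIC))
cv2.imwrite('pics/w10d.png',cv2.resize(im[100:250,230:430,::-1],None,fx=4,fy=4,interpolation=cv2.INTER_CUBIC))
E
```

```text
13.25 [0.50298539 0.05130422 0.20804969] [[ 1.0e+00 -1.0e-04 -1.5e-03]
 [-1.0e-04 -1.0e+00  1.0e-04]
 [-1.5e-03 -1.0e-04 -1.0e+00]]
```

View pics/w10c.png

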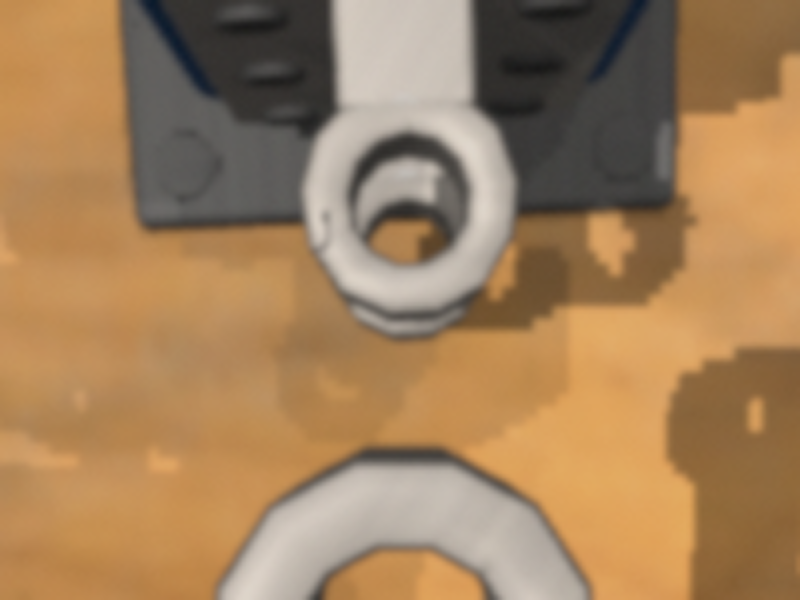

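View pics/w10d.png

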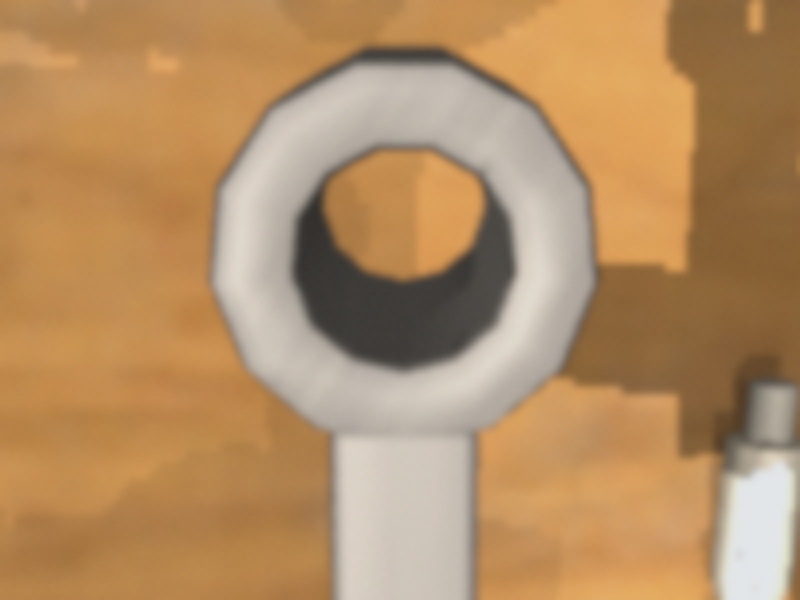

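```bash
python3 - <<'E'
from h import *
import pickle;o=pickle.load(open('w10.pkl','rb'));W=KT('wrist',o);z=o['tool_pos'][2];p=o['tool_pos']
j=at_z(*W,332.3,50.8,.133);b=at_z(*W,331.1,164.5,z+.0324);lo=at_z(*W,330.8,170.2,z-.0076)
print('jamb',j,'bore rel',b-p,'bottom near rim+7',lo-p+[.007,0,0])
print('lowknuckle front, axis=',at_z(*W,331.2,84.5,.065)+[.013,0,0])
l=at_z(*W,*(230+336/4,5),.133);
# jamb yaw from bottom front edge of base plate
print(np.degrees(np.arctan2(*(at_z(*W,230+150/4,222/4,.01)-at_z(*W,230+670/4,203/4,.01))[:2])))
f=lambda b:j-b
print('shift',j-b)
E
```

```text
jamb [0.60535726 0.05017428 0.133     ] bore rel [ 0.06448851 -0.00043845  0.0324    ] bottom near rim+7 [ 0.06382779 -0.00035817 -0.0076    ]
lowknuckle front, axis= [0.60580775 0.05063105 0.065     ]
-1.8592682123381068
shift [ 0.03788336 -0.0006915  -0.10744969]
```

The jamb axis is at about (0.6055,0.0504). The bore sits 64.5 mm ahead of the TCP and is upright. I'll descend in front of the jamb to the final height, still clear of it.

>>> {"name": "drive_tool", "arguments": {
  "moves": [0,0,0,-0.01,-0.0004,-0.03,1,0,0,0,0,0,-0.04,1,0,0,0,0,0,-0.04,1,0,0,0,0,0,-0.0224,1,0,0,0,0,0,0,1]
}}

```text
t: 13.92
tool_pos: [0.4911, 0.051, 0.0738]
tool_rot: [-3.141, 0.0, 0.009]
contact_force: [0.0, -0.5, -2.2]
opening: 0.0088
```

>>> {"name": "drive_tool", "arguments": {
  "moves": [0,0,0,0,0,0,1,0,0,0,0,0,0,1,0,0,0,0,0,0,1,0,0,0,0,0,0,1,0,0,0,0,0,0,1]
}}

```text
t: 14.55
tool_pos: [0.4936, 0.0509, 0.0766]
tool_rot: [3.142, -0.0, 0.0]
contact_force: [0.6, 0.3, -3.3]
opening: 0.0089
```

```bash
python3 - <<'E'
from h import *
o=ctrl.get_obs();im=ctrl.get_image('wrist')
import pickle;pickle.dump(o,open('w11.pkl','wb'))
sd=ctrl.get_image('side');sc=ctrl.get_image('scene')
cv2.imwrite('pics/sd11.png',sd[:,:,::-1]);cv2.imwrite('pics/sc11.png',sc[:,:,::-1])
print(o['t'],o['tool_pos'],R.from_rotvec(o['tool_rot']).as_matrix().round(4))
c=lambda i,x,y,w,h,s:cv2.resize(i[y:y+h,x:x+w,::-1],None,fx=s,fy=s,interpolation=cv2.INTER_CUBIC)
cv2.imwrite('pics/m11.png',np.hstack([c(sd,255,200,100,120,4),c(sc,285,180,100,120,4)]))
E
```

```text
14.55 [0.49357661 0.05090632 0.07661043] [[ 1.e+00 -0.e+00  3.e-04]
 [-0.e+00 -1.e+00 -0.e+00]
 [ 3.e-04  0.e+00 -1.e+00]]
```

View pics/m11.png

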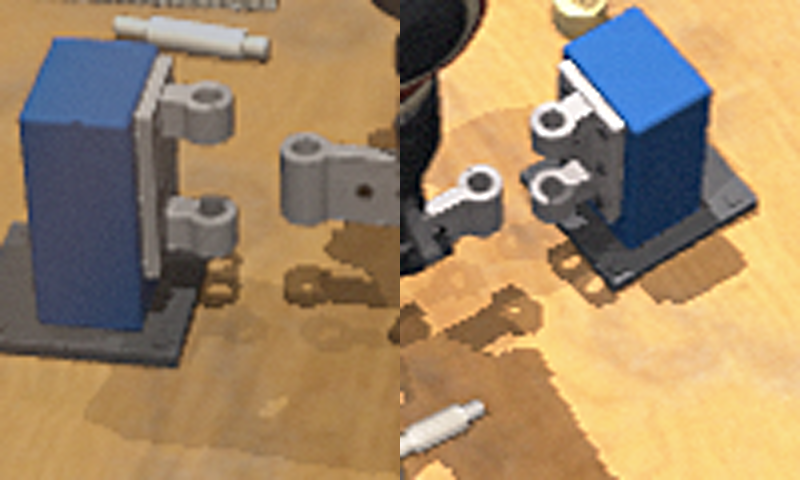

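```bash
python3 - <<'E'
from h import *
s=KT('scene');d=KT('side')
L=tri([ray(*s,305.3,225.5),ray(*d,331.3,236.8)]);J=tri([ray(*s,322.5,209.8),ray(*d,307.4,224.2)])
print(L,J,J-L,'want dz .025')
E
```

```text
[0.55852063 0.05066568 0.10632785] [0.6048778  0.05162169 0.13111223] [0.04635717 0.00095601 0.02478438] want dz .025
```

Both external cameras put the leaf top 24.8 mm below the jamb top, against 25 mm wanted, and 46.4 mm in front of the axis. The wrist view gives 47.4 mm. Moving in gently.

>>> {"name": "drive_tool", "arguments": {
  "moves": [0,0,0,0.006,0.0004,-0.0005,1,0,0,0,0.008,0,0,1,0,0,0,0.008,0,0,1,0,0,0,0.007,0,0,1,0,0,0,0.006,0,0,1]
}}

```text
t: 15.32
tool_pos: [0.5291, 0.0513, 0.0759]
tool_rot: [-3.142, 0.0, 0.0]
contact_force: [-0.6, 0.3, -3.0]
opening: 0.0086
```

>>> {"name": "drive_tool", "arguments": {
  "moves": [0,0,0,0.006,0,0,1,0,0,0,0.004,0,0,1,0,0,0,0.002,0,0,1,0,0,0,0,0,0,1,0,0,0,0,0,0,1]
}}

```text
t: 15.95
tool_pos: [0.5403, 0.0513, 0.0759]
tool_rot: [-3.142, 0.0, 0.0]
contact_force: [-0.9, 0.6, -2.1]
opening: 0.0091
```

```bash
cat > look.py <<'E'
from h import *
import sys,pickle
n=sys.argv[1]
o=ctrl.get_obs();im=ctrl.get_image('wrist');pickle.dump(o,open(f'w{n}.pkl','wb'))
sd=ctrl.get_image('side');sc=ctrl.get_image('scene')
cv2.imwrite(f'pics/w{n}.png',im[:,:,::-1]);cv2.imwrite(f'pics/sd{n}.png',sd[:,:,::-1]);cv2.imwrite(f'pics/sc{n}.png',sc[:,:,::-1])
print(o['t'],o['tool_pos'],o['contact_force'],o['wrist_torque'],R.from_rotvec(o['tool_rot']).as_matrix().round(4))
c=lambda i,x,y,w,h,s:cv2.resize(i[y:y+h,x:x+w,::-1],None,fx=s,fy=s,interpolation=cv2.INTER_CUBIC)
cv2.imwrite(f'pics/m{n}.png',np.hstack([c(sd,280,205,65,75,6),c(sc,295,185,65,75,6)]))
E
python3 look.py 12
```

```text
15.95 [0.54031377 0.05130611 0.07586459] [-0.86113797  0.614753   -2.12453987] [-0.00561512  0.09657459 -0.06001092] [[ 1.e+00 -0.e+00 -2.e-04]
 [-0.e+00 -1.e+00  0.e+00]
 [-2.e-04 -0.e+00 -1.e+00]]
```

View pics/m12.png

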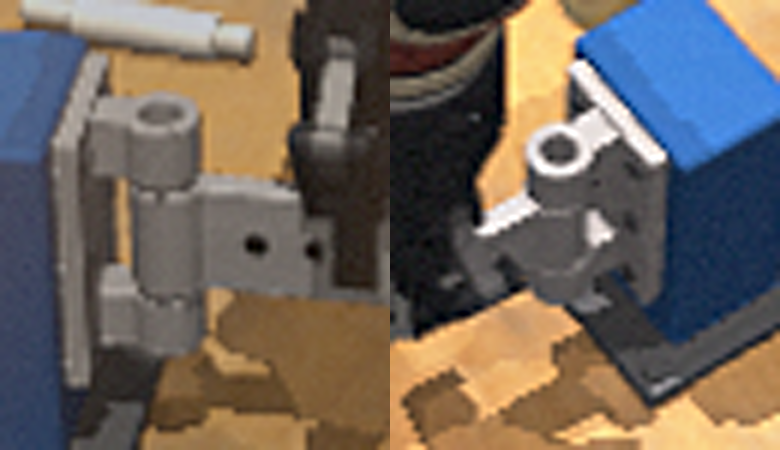

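View pics/w12.png

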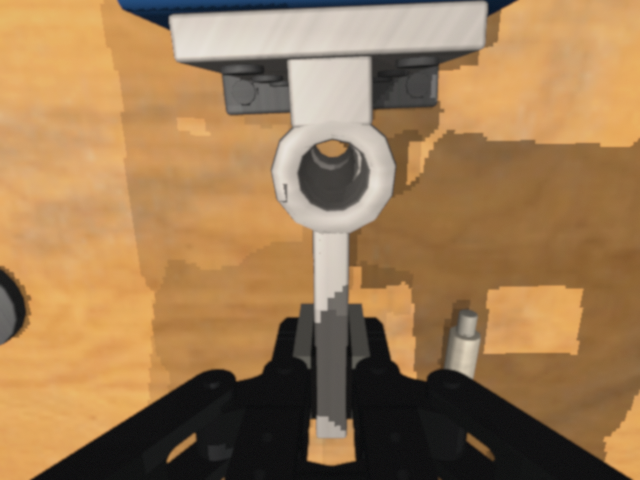

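The leaf is between the knuckles. Next I'll enlarge the wrist and side views to measure the remaining offset.

```bash
python3 - <<'E'
from h import *
c=lambda f,x,y,w,h,s:cv2.imwrite(f'pics/z_{f}.png',cv2.resize(cv2.imread(f'pics/{f}.png')[y:y+h,x:x+w],None,fx=s,fy=s,interpolation=cv2.INTER_CUBIC))
c('w12',270,115,130,125,5);c('sd12',290,215,40,55,10)
import pickle;o=pickle.load(open('w12.pkl','rb'));W=KT('wrist',o);p=o['tool_pos']
# predicted circles: jamb axis A vs leaf axis B, in crop pixels
th=np.linspace(0,2*np.pi,60)
def circ(cx,cy,z,r):
    q=proj(*W,np.c_[cx+r*np.cos(th),cy+r*np.sin(th),0*th+z]);q=(q-[270,115])*5;return [q[:,0].min().round(),q[:,0].max().round(),q[:,1].min().round(),q[:,1].max().round()]
B=p[:2]+[.0643,-.0004]
for z in (.133,.111,.108,.068,.065,.043): print(z,circ(*B,z,.007), circ(*B,z,.013))
E
```

```text
0.133 [np.float64(133.0), np.float64(478.0), np.float64(161.0), np.float64(504.0)] [np.float64(-15.0), np.float64(626.0), np.float64(3.0), np.float64(640.0)]
0.111 [np.float64(166.0), np.float64(444.0), np.float64(115.0), np.float64(394.0)] [np.float64(47.0), np.float64(563.0), np.float64(-12.0), np.float64(507.0)]
0.108 [np.float64(170.0), np.float64(440.0), np.float64(111.0), np.float64(383.0)] [np.float64(54.0), np.float64(556.0), np.float64(-13.0), np.float64(493.0)]
0.068 [np.float64(204.0), np.float64(405.0), np.float64(64.0), np.float64(269.0)] [np.float64(118.0), np.float64(491.0), np.float64(-28.0), np.float64(353.0)]
0.065 [np.float64(206.0), np.float64(403.0), np.float64(61.0), np.float64(262.0)] [np.float64(121.0), np.float64(488.0), np.float64(-28.0), np.float64(345.0)]
0.043 [np.float64(218.0), np.float64(391.0), np.float64(45.0), np.float64(223.0)] [np.float64(144.0), np.float64(465.0), np.float64(-33.0), np.float64(296.0)]
```

View pics/z_w12.png

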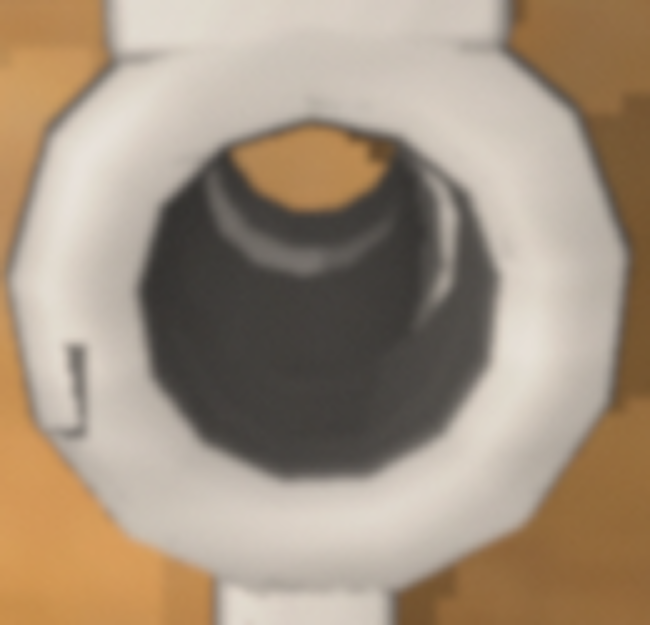

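View pics/z_sd12.png

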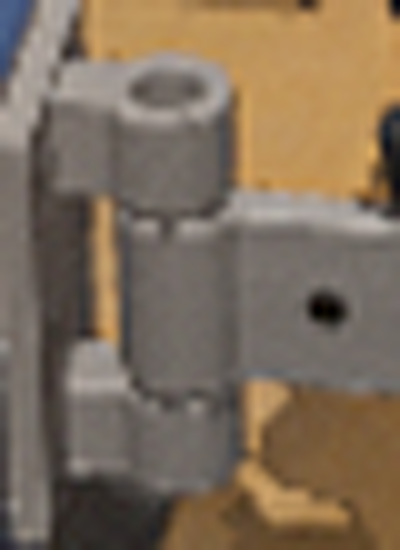

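In the wrist zoom, light crescents show at the upper bore's right edge and at the lower bore's near edge. The leaf therefore needs about +1.3 mm in x and −0.7 mm in y. Correcting.

>>> {"name": "drive_tool", "arguments": {
  "moves": [0,0,0,0.0006,-0.0004,0,1,0,0,0,0.0006,-0.0003,0,1,0,0,0,0,0,0,1,0,0,0,0,0,0,1,0,0,0,0,0,0,1]
}}

```text
t: 16.73
tool_pos: [0.5417, 0.0506, 0.0759]
tool_rot: [3.142, -0.0, -0.0]
contact_force: [-0.3, 0.1, -1.8]
opening: 0.009
```

```bash
python3 look.py 13; python3 - <<'E'
from h import *
c=lambda f,x,y,w,h,s:cv2.imwrite(f'pics/z_{f}.png',cv2.resize(cv2.imread(f'pics/{f}.png')[y:y+h,x:x+w],None,fx=s,fy=s,interpolation=cv2.INTER_CUBIC))
c('w13',270,115,130,125,5);c('sd13',290,215,40,55,10)
E
```

```text
16.725 [0.54166655 0.05059325 0.07590256] [-0.32196279  0.08791421 -1.77205928] [-0.01183442  0.09465779  0.00014101] [[ 1. -0. -0.]
 [-0. -1. -0.]
 [-0.  0. -1.]]
```

View pics/z_w13.png

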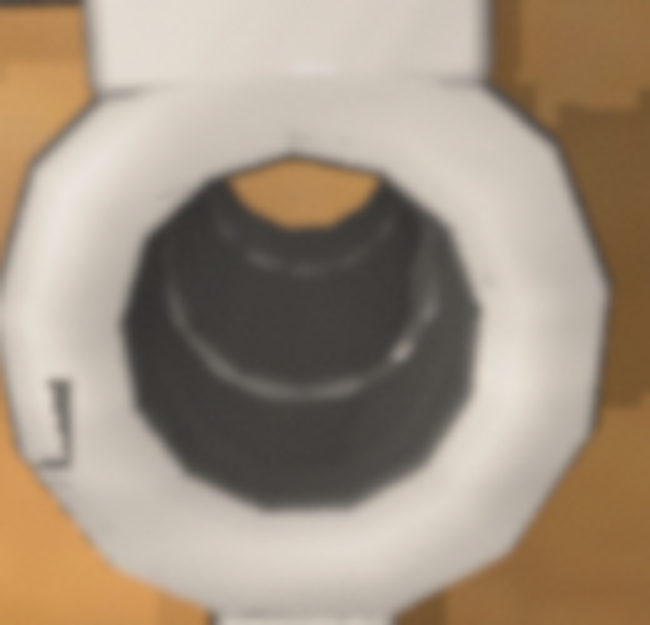

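View pics/z_sd13.png

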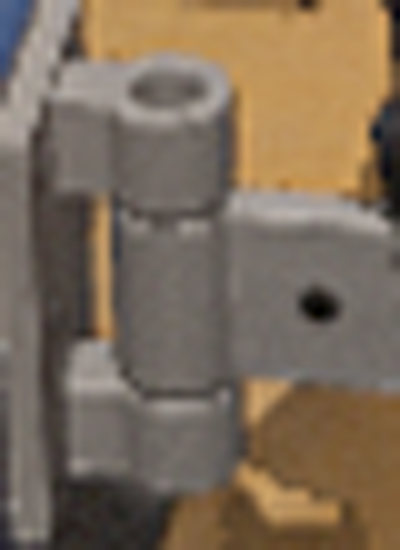

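Both joints now show thin, even, symmetric crescents, so the three bores line up to about 0.3 mm. The vertical gaps are about 3 mm. There is no contact force beyond the leaf's weight. Holding once to confirm it is steady.

>>> {"name": "drive_tool", "arguments": {
  "moves": [0,0,0,0,0,0,1,0,0,0,0,0,0,1,0,0,0,0,0,0,1,0,0,0,0,0,0,1,0,0,0,0,0,0,1]
}}

```text
t: 17.5
tool_pos: [0.5417, 0.0506, 0.0759]
tool_rot: [-3.142, -0.0, -0.0]
contact_force: [-0.2, 0.2, -2.8]
opening: 0.0087
```

```bash
python3 - <<'E'
from h import *
o=ctrl.get_obs();print(o['t'],o['tool_pos'],o['contact_force'],o['opening'],abs(o['dq']).max())
print(ctrl.finish_job())
E
```

```text
17.5 [0.5416952  0.05061637 0.07591426] [-0.17295279  0.21046281 -2.77940787] 0.008741048697790781 0.001173759646607325
the job is handed in; nothing more can be done
None
```

I slid the leaf down the gauge pin until it sat on the base, took it off, and brought its knuckle between the jamb's two fixed knuckles. I handed the job in at 17.5 s with the leaf still held there.

- **Gauge:** the leaf met the base at tool height 19.6 mm (19.8 mm expected). The upward force then rose about 13 N, and the side picture showed the knuckle on the base with no gap.
- **Jamb:** the last wrist picture, looking down through the bores, showed thin, even rims at both joints, so the holes line up to about 0.3 mm. The height readings put the knuckle at mid-gap, about 3 mm clear above and below.
- **Steady and clear:** the tool is vertical and still. The only force on it was about −2.8 N downward, roughly the leaf's weight, so nothing suggests it touches the jamb.
- **Disagreement:** my first camera estimates of the jamb axis differed by up to 2 mm. After moving in, the leaf was about 1.3 mm off in x and 0.7 mm in y, and I corrected this from the wrist picture. I took no separate check of the other objects' positions, but nothing in the moves or pictures suggests they were touched.

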